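# Hold the drain coupler on the tilted nipple

## Task

Drain the manifold that has the open beaker under its spout: lift the coupler off its parking peg, press it squarely onto that manifold's tilted nipple until the spring sleeve snaps and is fully home, and hold it there with a light push, finishing while you still grip it and hold it down against the spring. Do not press the sleeve of the other manifold, which has the closed jar under its spout, do not shift the beaker or the jar, and do not knock over the little dropper bottle.

Things in the scene. Friction and masses are not known exactly. Their poses are not given: they have to be found in the camera images.
- coupler_center (a point): centre (half-way up) of the coupler: a plain steel cylinder 90 mm long and 31 mm in diameter, standing upright on a parking peg; its z axis runs along it from mouth to closed head. Grip it by the ringed upper part, 29 mm in diameter, from 0 to 40 mm above this centre (44 to 85 mm above the mouth)
- coupler_mouth (a point): centre of the coupler's open lower end, 45 mm below its centre; z as above. The bore is 17 mm in diameter and 44 mm deep. It weighs 0.15 kg
- coupler: the same coupler, origin at its mouth
- dock: the coupler's parking place: a fixed plate 75 x 75 x 12 mm with an upright peg, 13 mm in diameter and 46 mm high, which fills the coupler's bore and carries it with its mouth 2 mm above the plate; origin at the centre of its underside. Lift the coupler straight up by more than 60 mm to clear it
- sleeve_a_top (a point): centre of the upper face of the left manifold's spring sleeve (moves with it); its z axis is the nipple's axis, pointing out of the nipple, 22 degrees from vertical, leaning towards the manifold's front (the robot's side); at rest it is 133 mm above the bench. The sleeve's face is 32 mm across; the fixed nipple post, 14 mm in diameter with a ball end, stands 24 mm out of it at rest
- sleeve_b_top (a point): centre of the upper face of the right manifold's spring sleeve (moves with it); its z axis is the nipple's axis, pointing out of the nipple, 22 degrees from vertical, leaning towards the manifold's front (the robot's side); at rest it is 133 mm above the bench. The sleeve's face is 32 mm across; the fixed nipple post, 14 mm in diameter with a ball end, stands 24 mm out of it at rest
- sleeve_a (a joint): travel of the left manifold's spring sleeve along the nipple axis, m: 0 at rest (up), 0.012 fully pressed (hard stop). About 4 N starts it, the resistance rises to about 9 N near 0.003, then it snaps and the resistance falls to about 3 N near 0.009 and rises again to about 9 N at the stop; let go at any point, it springs back to 0
- sleeve_b (a joint): travel of the right manifold's spring sleeve along the nipple axis, m: 0 at rest (up), 0.012 fully pressed (hard stop). About 4 N starts it, the resistance rises to about 9 N near 0.003, then it snaps and the resistance falls to about 3 N near 0.009 and rises again to about 9 N at the stop; let go at any point, it springs back to 0
- spout_a (a point): point just under the mouth of the left manifold's thin bent spout, 95 mm above the bench, 85 mm to the manifold's left of its nipple block; a vessel stands below it
- spout_b (a point): point just under the mouth of the right manifold's thin bent spout, 95 mm above the bench, 85 mm to the manifold's left of its nipple block; a vessel stands below it
- beaker_center (a point): centre of the open clear beaker, 66 mm across and 80 mm high, which stands under one of the two spouts
- jar_center (a point): centre of the closed sample jar, 57 mm across and 67 mm high, with a screw lid, which stands under the other spout
- dropper_center (a point): centre of a bystander, a small dropper bottle 39 mm across and 109 mm high
- manifold_a: the left manifold: a fixed grey block 52 mm wide on an aluminium plate 8 mm thick (100 mm front to back, from 50 mm right to 135 mm left of the block's middle), with the tilted nipple on top; origin at the underside below the nipple; its x axis points away from its front, so the nipple leans to -x; y points to its spout
- manifold_b: the right manifold: a fixed grey block 52 mm wide on an aluminium plate 8 mm thick (100 mm front to back, from 50 mm right to 135 mm left of the block's middle), with the tilted nipple on top; origin at the underside below the nipple; its x axis points away from its front, so the nipple leans to -x; y points to its spout
Not all that is in view belongs to the job. Leave any brown look-alike of the manifold_a alone.

How it is judged:
By the outcome, as a careful person would: the job done as asked, in the order asked, and still so for the second after the job is handed in, while the arm keeps its last pose, push and grip.
It also fails if it takes over 45 s, if anything falls off the work surface, if the arm or the gripper's body presses on something with over 40 N, if the wrist force passes 120 N, or if a joint passes its speed limit or range.

## Robot

A 7-joint arm with a two-finger parallel gripper is mounted at the origin on a cart in front of the work surface, level with it; the furniture and walls round the work are solid. World frame = base frame: x ahead of the robot, y to its left, z up, the work surface at z = 0. Lengths are in m, angles in rad, forces in N, time in s.
With the tool pointing down it reaches from about 0.4 to 0.85 m from the base axis. Payload 4.5 kg.
Tool frame: the origin (TCP) lies on the centre line of the jaws, within the pads' length; the fingertips stand 14 mm ahead of it and the grasp point (between the pads) lies 5 mm behind it (r.tcp_to_tips is the z of the fingertips in the tool frame, in m); z points along the fingers, y is the direction in which the jaws open and shut (so a half turn about z gives the same grasp; the last joint's range is limited). The gripper opens to 88 mm and grips with 3 to 60 N. Pads are 18 mm wide; open, the fingers measure 123 mm over their backs; the gripper's body (75 mm by 187 mm) begins 45 mm behind the grasp point.
Start: joints at [1.196, 0.689, -0.195, 1.565, 0.157, 0.902, -0.215], TCP at [0.248, -0.574, 0.253] pointing down, gripper open.
Joint ranges: [-3.01, 3.01], [-0.46, 2.08], [-1.47, 1.51], [0.13, 2.56], [-1, 4.14], [0.04, 2.09], [-2.66, 2.66]. Speed limits (rad/s): [2.57, 2.57, 3.14, 3.14, 3.14, 3.14, 3.14].

## Interface

Orientations are given as a unit quaternion [x, y, z, w].
In Python, from plant import r, viewer gives the robot as it stands.
- The arm moves only by the shell command python3 -m inch 'ROWS' [FORCE]. ROWS is JSON, a list of rows, each a list of 3 entries, a list of its own where there are three numbers: the closure, from 0 (fully open) to 1 (shut), then the shift along the tool's x, y, z in cm, then the turn about the tool's z in degrees. In form: [[fingers, [x, y, z], yaw], ...]. A call has 1 to 20 rows; each row is the pose to reach, as a shift and turn from the pose commanded when the call began, along the tool's axes at that moment; what a row does not reach only later rows make up. A row lasts 1/10 s, in which the tool goes at most 50 mm and 8.59 degrees, less where a joint would pass 70% of its speed; a pose out of reach is approached as far as the arm can. A call with a gripper value outside its range is refused whole. The fingers move at their own pace and stop on an object; FORCE is the grip in N (left out, the last holds). Time passes only in rows, so rows that repeat a pose let the fingers close. It gives the time, the measured TCP pose, the force and the opening at its end, in the units of the state.
- r.get_state(): the state, without advancing time (a new reading comes with each control period).
- viewer.snapshot(name): name is "scene" or "side" or "wrist"; returns the picture (480x640x3 uint8, red, green, blue); there is no depth.
- viewer.camera_params(name): a dict with "intrinsics" (3x3 intrinsics, pixels), "world_to_cam" (4x4, takes a point from world to camera coordinates). Camera axes: x right, y up, looking along -z (the intrinsics and any distortion apply to the point x, -y, -z); pixel columns grow to the right and rows downward; lengths in m; the calibration is good to about 2 mm. A picture is of the moment at which its call begins: read the wrist's pose just before it. camera_params takes no time and is no camera call; for the wrist camera it gives the pose at the moment of the call.
- r.finish_job(): hands the job in, once; it reports no verdict.
Trained networks look in the newest picture that a camera, given by its name, has taken for a name from the list of things; names that differ only in an ending like _2 or _b are one class to them, and where a whole thing is asked for, a point or a joint stands for the part that bears it (a point fixed in the world has none). Each returns a list of dicts, best first, with "p" (0 to 1); they miss things now and then, are a little off and sometimes report something else, mostly with a low value. They report only what shows in the picture. A call takes as long as a camera call. They do not tell look-alikes from the thing itself.
- viewer.outline_of(camera, name): "pixels" (480x640 bool, what is visible of it) and "bbox" ([left, top, width, height] in pixels, round what is visible of it).
The state is a dict: "clock": time; "q": joint angles; "qd": joint speeds; "joint_torque": joint torques, N m; "tool_pos": TCP position; "eef_rot": TCP orientation; "contact_force": force on the tool from outside, world axes, zero at the start; "moment": the same for the moment, N m; "opening": opening from 0.0 (shut) to 1.0 (fully open).
Only numpy, scipy, OpenCV 4.12 (cv2) and the standard library are available. Lean on these libraries where they do the work, as an engineer would, in place of code of your own. Each camera call takes 0.05 s, during which the arm holds its last target.

## Working session

There is one attempt and no reset: what is moved stays moved. The work goes in short steps, Python scripts to look and compute and a shell command to move; the robot and the scene stay as the last step left them, time stands still between calls to the robot, and variables do not carry over. Pictures are saved under pics/ and viewed, and the job is handed in when it is done.

```bash
ls; mkdir -p pics; python3 - <<'E'
from plant import r, viewer
import cv2
s=r.get_state();print(s)
for n in("scene","side","wrist"):
    p=viewer.camera_params(n);print(n,p)
    im=viewer.snapshot(n);cv2.imwrite(f"pics/{n}0.png",im[:,:,::-1])
E
```

```text
pics
{'clock': 0.0, 'q': array([ 1.19580328,  0.68997593, -0.19451787,  1.56632623,  0.15729033,
        0.90247937, -0.21511551]), 'qd': array([-0.00073123, -0.00103318, -0.00083991, -0.00041472,  0.0014551 ,
        0.00227853,  0.00032441]), 'joint_torque': array([ 2.63780184e-04, -5.27564013e+01, -1.26648076e+00, -1.53433371e+01,
       -5.25623630e-02,  6.58115125e-03,  1.86609773e-04]), 'tool_pos': array([ 0.24816443, -0.57297288,  0.25191987]), 'eef_rot': array([ 9.79176793e-01,  2.03007390e-01, -2.39967955e-04, -8.66569083e-04]), 'contact_force': array([-0.47662625, -0.01815289, -0.30529253]), 'moment': array([-0.01665822, -0.01342252,  0.02513937]), 'opening': 1.0037135629844267}
scene {'intrinsics': array([[441.00152626,   0.        , 319.02579565],
       [  0.        , 441.00152626, 242.71597474],
       [  0.        ,   0.        ,   1.        ]]), 'world_to_cam': array([[-0.54433687, -0.83848951,  0.025154  ,  0.29775368],
       [ 0.43557961, -0.25689208,  0.86271482, -0.28217988],
       [-0.71691546,  0.48056405,  0.50506476, -0.83542977],
       [ 0.        ,  0.   
[... 210 characters left out ...]
 'world_to_cam': array([[-0.99872522, -0.04559737,  0.02165217,  0.48719918],
       [ 0.04423737, -0.58406685,  0.81049921, -0.06848514],
       [-0.02431032,  0.81042384,  0.5853394 , -1.12953444],
       [ 0.        ,  0.        ,  0.        ,  1.        ]])}
wrist {'intrinsics': array([[352.90253832,   0.        , 314.91849304],
       [  0.        , 352.90253832, 231.7484457 ],
       [  0.        ,   0.        ,   1.        ]]), 'world_to_cam': array([[ 0.39639334, -0.91807953, -0.00151551, -0.62319351],
       [ 0.87293505,  0.37741184, -0.30910307,  0.04045133],
       [ 0.28435317,  0.12120345,  0.95102734, -0.39088522],
       [ 0.        ,  0.        ,  0.        ,  1.        ]])}
```

View pics/scene0.png

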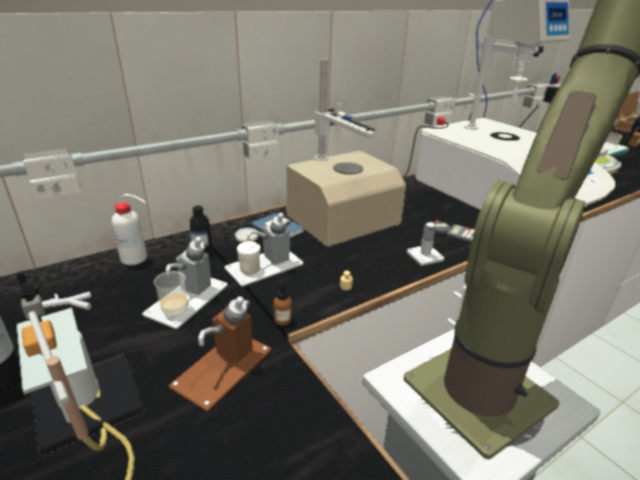

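View pics/side0.png

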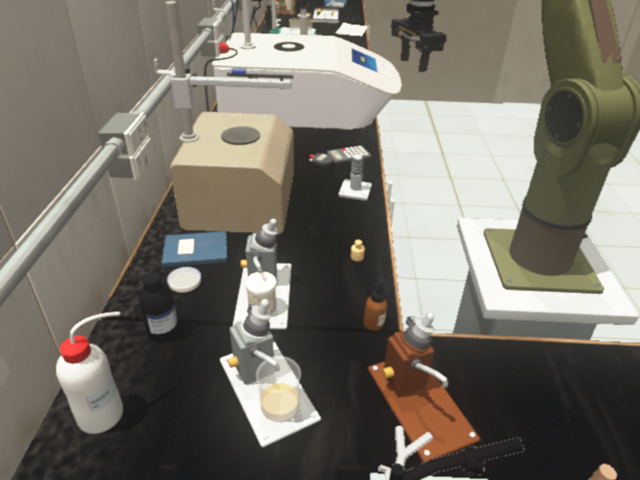

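View pics/wrist0.png

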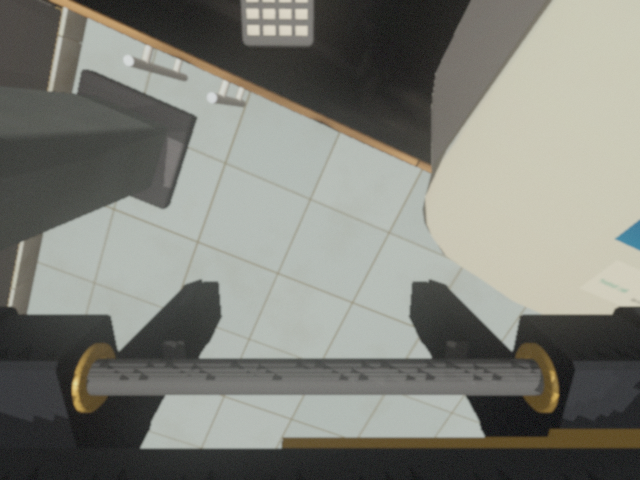

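Beaker under the grey manifold at scene (195,268) / side (250,340); jar under the grey one at scene (277,240) / side (262,255). The brown look-alike is at scene (235,335), dropper (283,308), coupler on its dock (428,240) / side (356,172).

```bash
cat > h.py <<'E'
from plant import r, viewer
import numpy as np, cv2
from scipy.spatial.transform import Rotation as R
def P(n):
    p=viewer.camera_params(n); F=np.diag([1,-1,-1,1.]); return p['intrinsics']@(F@p['world_to_cam'])[:3]
def proj(n,X,M=None):
    M=P(n) if M is None else M
    X=np.atleast_2d(X); h=np.c_[X,np.ones(len(X))]@M.T; return h[:,:2]/h[:,2:]
def tri(obs):  # [(P,uv)]
    A=[]
    for M,(u,v) in obs: A+= [u*M[2]-M[0], v*M[2]-M[1]]
    x=np.linalg.svd(np.array([a/np.linalg.norm(a[:3]) for a in A]))[2][-1]; return x[:3]/x[3]
def onz(M,uv,z):
    u,v=uv; A=np.array([u*M[2]-M[0], v*M[2]-M[1]]); return np.r_[np.linalg.solve(A[:,:2],-(A[:,2]*z+A[:,3])),z]
E
python3 - <<'E'
from h import *
out={}
for c in("scene","side"):
    for n in("coupler_center","dock","sleeve_a_top","manifold_a","beaker_center","jar_center","dropper_center","manifold_b"):
        for k,d in enumerate(viewer.outline_of(c,n)):
            m=d['pixels'];ys,xs=np.nonzero(m); 
            print(c,n,round(d['p'],2),d['bbox'],m.sum(),'cent',xs.mean().round(1),ys.mean().round(1))
            out[f"{c}-{n}-{k}"]=m
np.savez_compressed('masks.npz',**out)
E
python3 - <<'E'
import cv2
a=cv2.imread('pics/scene0.png');b=cv2.imread('pics/side0.png')
cv2.imwrite('pics/sc_z.png',cv2.resize(a[200:420,130:330],None,fx=3,fy=2.7,interpolation=3)[:600])
cv2.imwrite('pics/si_z.png',cv2.resize(b[205:455,190:450],None,fx=2.4,fy=2.4,interpolation=3)[:600])
E
```

```text
scene coupler_center 0.73 [420.7, 224.1, 14.3, 29.2] 354 cent 427.8 239.0
scene dock 0.66 [409.8, 245.9, 33.5, 15.7] 349 cent 425.0 256.1
scene sleeve_a_top 0.51 [225.9, 299.5, 20.3, 17.3] 174 cent 236.6 309.3
scene manifold_a 0.96 [169.6, 298.4, 103.2, 114.0] 5063 cent 222.6 357.5
scene manifold_a 0.84 [145.2, 237.6, 78.5, 91.9] 2414 cent 190.9 284.4
scene manifold_a 0.69 [225.5, 214.2, 74.4, 67.9] 1992 cent 270.7 253.4
scene beaker_center 0.7 [277.3, 279.7, 15.6, 45.6] 560 cent 282.3 305.8
scene beaker_center 0.69 [155.2, 272.1, 31.6, 45.5] 1112 cent 172.4 292.9
scene jar_center 0.75 [237.6, 240.5, 26.3, 33.7] 648 cent 249.2 257.4
scene dropper_center 0.61 [274.6, 282.2, 17.9, 43.6] 580 cent 282.8 305.2
scene manifold_b 0.96 [169.6, 298.4, 103.2, 114.0] 5063 cent 222.6 357.5
scene manifold_b 0.84 [145.2, 237.6, 78.5, 91.9] 2414 cent 190.9 284.4
scene manifold_b 0.69 [225.5, 214.2, 74.4, 67.9] 1992 cent 270.7 253.4
side coupler_center 0.64 [350.4, 155.6, 11.6, 35.3] 383 cent 356.7 172.1
side dock 0.8 [338.2, 180.1, 34.9, 17.3] 417 cent 355.4 190.7
side dock 0.27 [350.4, 157.5, 13.1,
[... 260 characters left out ...]
76 [222.9, 299.4, 97.4, 153.6] 5195 cent 260.7 374.3
side manifold_a 0.74 [236.0, 220.0, 54.9, 109.8] 2768 cent 266.0 272.8
side beaker_center 0.73 [254.4, 355.8, 44.2, 68.3] 2290 cent 279.3 389.1
side jar_center 0.77 [245.6, 271.2, 32.7, 43.8] 906 cent 261.9 289.1
side dropper_center 0.66 [363.4, 280.1, 23.3, 45.9] 813 cent 376.1 306.9
side dropper_center 0.35 [233.4, 221.2, 59.2, 107.9] 2936 cent 265.6 273.6
side dropper_center 0.17 [350.6, 154.7, 14.0, 33.7] 357 cent 356.5 172.8
side manifold_b 0.96 [367.2, 313.2, 112.7, 146.4] 7690 cent 421.3 391.3
side manifold_b 0.76 [222.9, 299.4, 97.4, 153.6] 5195 cent 260.7 374.3
side manifold_b 0.74 [236.0, 220.0, 54.9, 109.8] 2768 cent 266.0 272.8
```

View pics/sc_z.png

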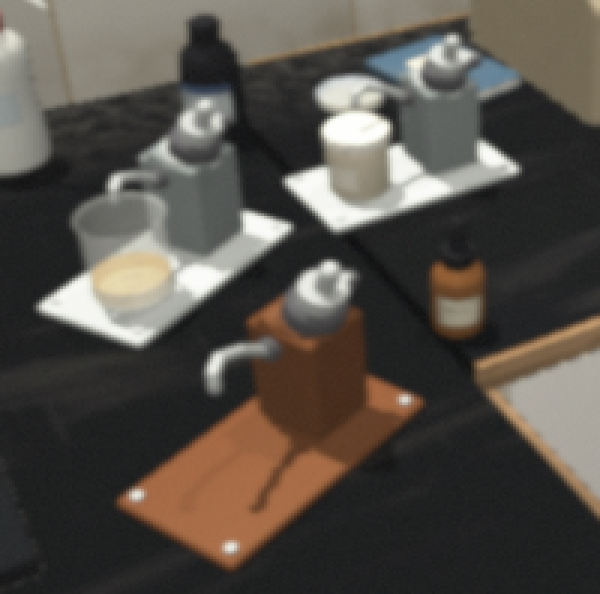

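View pics/si_z.png

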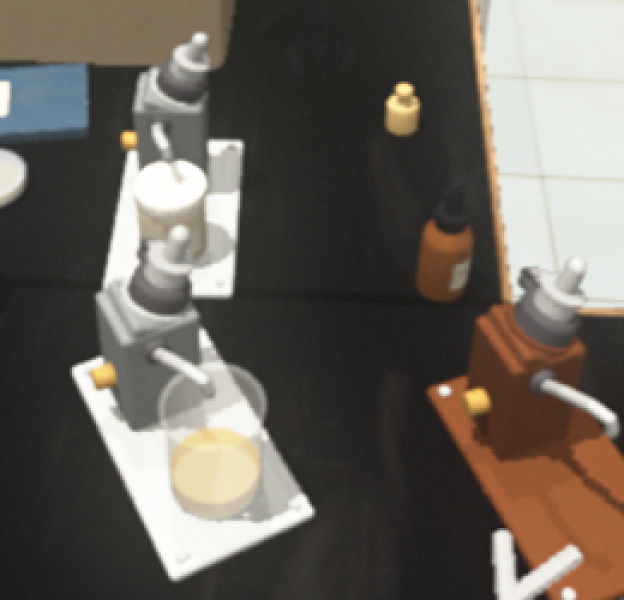

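```bash
python3 - <<'E'
from h import *
from scipy.optimize import least_squares
Ms,Mi=P("scene"),P("side")
z=np.load('masks.npz')
def c(k): 
    ys,xs=np.nonzero(z[k]); return xs.mean(),ys.mean()
# ball tips
tip=tri([(Ms,(198.3,238.5)),(Mi,(264.6,302.5))]); print('tip a',tip)
# plate corners
pl={}
sc=[(143.3,312),(176.7,327),(227.3,284.2)]; si=[(220.4,359.2),(264.2,445),(320.4,417.5)]
for u in sc: print('sc',onz(Ms,u,.008))
for u in si: print('si',onz(Mi,u,.008))
for n,a,b in [('beaker','scene-beaker_center-1','side-beaker_center-0'),('jar','scene-jar_center-0','side-jar_center-0'),('dropper','scene-dropper_center-0','side-dropper_center-0'),('coupler','scene-coupler_center-0','side-coupler_center-0'),('brown','scene-sleeve_a_top-0','side-sleeve_a_top-0')]:
    X=tri([(Ms,c(a)),(Mi,c(b))]);print(n,X, proj('x',X,Ms)-c(a),proj('x',X,Mi)-c(b))
print('brown tip',tri([(Ms,(130+335/3,200+265/2.7)),(Mi,(190+575/2.4,205+268/2.4))]))
print('jar man tip',tri([(Ms,(130+453/3,200+40/2.7)),(Mi,(190+199/2.4,205+42/2.4))]))
d=[('dock',onz(Ms,c('scene-dock-0'),.006),onz(Mi,c('side-dock-0'),.006))];print(d)
E
```

```text
tip a [0.56111319 0.32457911 0.150113  ]
sc [0.5504738  0.47267787 0.008     ]
sc [0.46178011 0.42447464 0.008     ]
sc [0.55320256 0.26878639 0.008     ]
si [0.64307378 0.32390717 0.008     ]
si [0.54697783 0.47762921 0.008     ]
si [0.46639989 0.4269111  0.008     ]
beaker [0.53151045 0.40732439 0.04785811] [[-0.20223973  0.30259901]] [[-0.12088086 -0.54679495]]
jar [0.58765247 0.18893589 0.04613556] [[ 0.57766341 -1.17353165]] [[0.32335258 1.78047081]]
dropper [0.37345015 0.21026034 0.03953571] [[-0.04830115  0.09142209]] [[-0.02444837 -0.12248919]]
coupler [ 0.40361999 -0.26528917  0.05576996] [[-0.05516634  0.13777012]] [[-0.01685151 -0.15885003]]
brown [0.31515125 0.34051992 0.12294853] [[-0.05940005  0.10203335]] [[-0.03205433 -0.1425435 ]]
brown tip [0.30743051 0.33364852 0.14829883]
jar man tip [0.57471625 0.10311974 0.14737453]
[('dock', array([ 0.39712216, -0.25814741,  0.006     ]), array([ 0.40385931, -0.25387558,  0.006     ]))]
```

```bash
cat >> h.py <<'E'
def d_tool(target):
    s=r.get_state(); Rt=R.from_quat(s['eef_rot']).as_matrix()
    return Rt.T@(np.array(target)-s['tool_pos'])*100
E
python3 - <<'E'
from h import *
s=r.get_state();Rt=R.from_quat(s['eef_rot']).as_matrix();print(Rt.round(3),r.tcp_to_tips)
p=viewer.camera_params('wrist')['world_to_cam'];C=-p[:3,:3].T@p[:3,3];print('cam in tool',Rt.T@(C-s['tool_pos']))
Ms=P('scene');Mi=P('side')
print('box bottom',[onz(Ms,u,0).round(3) for u in [(330,240),(403,205),(290,215)]],[onz(Mi,u,0).round(3) for u in [(288,228),(180,225)]])
print('box top',[onz(Mi,(293,150),h).round(3) for h in (.08,.12)])
for t in [(.404,-.263,.20),(.35,-.33,.20)]:
    print(t,d_tool(t))
    # predicted view of dock for tool at t same orientation
    Xs=np.array([[.404,-.263,0],[.404,-.263,.1]])
    print(proj('wrist',Xs-np.array(t)+s['tool_pos']))
E
```

```text
[[ 0.918  0.398  0.   ]
 [ 0.398 -0.918 -0.   ]
 [ 0.     0.    -1.   ]] 0.014
cam in tool [ 0.08162395 -0.00079842 -0.13129894]
box bottom [array([ 0.617, -0.084,  0.   ]), array([ 0.69 , -0.443,  0.   ]), array([ 0.82 , -0.063,  0.   ])] [array([ 0.565, -0.081,  0.   ]), array([ 0.821, -0.074,  0.   ])]
box top [array([ 0.574, -0.327,  0.08 ]), array([ 0.567, -0.248,  0.12 ])]
(0.404, -0.263, 0.2) [ 26.61467185 -22.31022228   5.27444282]
[[315.80389444 206.09409206]
 [316.17636404 240.61248623]]
(0.35, -0.33, 0.2) [ 18.9961855  -18.30913923   5.27471744]
[[271.1852362  123.52678189]
 [252.4538184  126.28426923]]
```

```bash
python3 -m inch '[[0,[3.8,-3.2,0.7],0],[0,[7.6,-6.4,1.4],0],[0,[11.4,-9.6,2.2],0],[0,[15.2,-12.8,3],0],[0,[19,-16,3.8],0],[0,[22.8,-19.1,4.5],0],[0,[26.6,-22.3,5.3],0],[0,[26.6,-22.3,5.3],0],[0,[26.6,-22.3,5.3],0]]'
python3 - <<'E'
from h import *
M=P('wrist');im=viewer.snapshot('wrist');cv2.imwrite('pics/w1.png',im[:,:,::-1]);np.save('Mw1',M)
im=viewer.snapshot('side');cv2.imwrite('pics/s1.png',im[:,:,::-1])
for n in('coupler_center','dock'):
  for d in viewer.outline_of('wrist',n): print(n,d['p'],d['bbox'])
E
```

```text
clock: 1.85
tool_pos: [0.4048, -0.2618, 0.1997]
eef_rot: [0.979, 0.205, 0.0, -0.0]
contact_force: [-0.7, -0.8, -0.3]
opening: 1.004
dock 0.61 [259.9, 152.6, 107.6, 101.3]
```

View pics/w1.png

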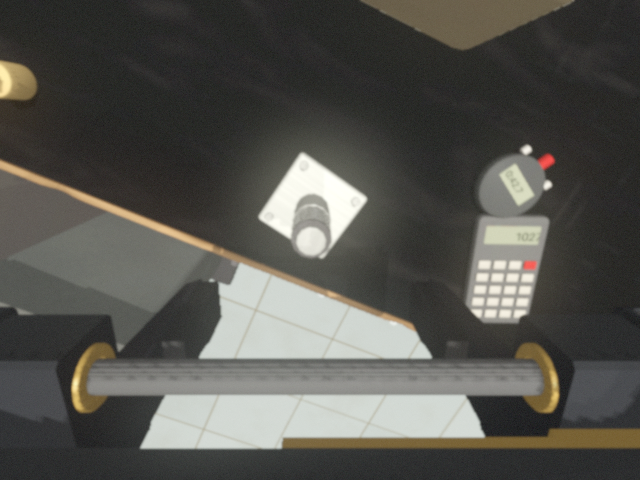

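View pics/s1.png

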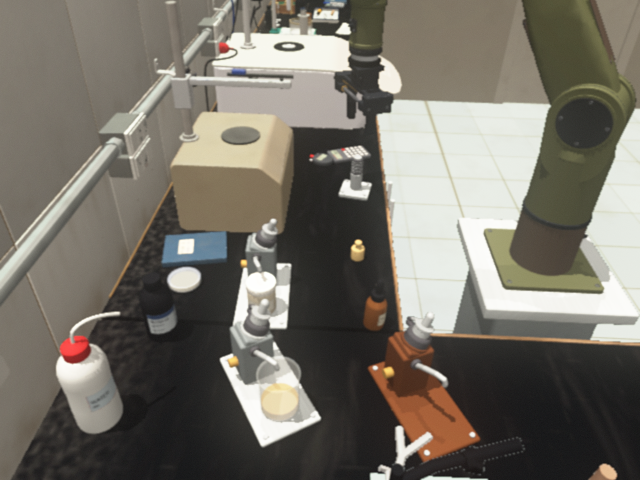

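```bash
python3 - <<'E'
from h import *
M=np.load('Mw1.npy'); s=r.get_state();print(proj('side',s['tool_pos']),proj('side',[.404,-.263,0.1]))
h=onz(M,(311,240),.104);print('head',h)
print('dock corners',[onz(M,u,.012).round(4) for u in [(303,153),(258,219),(367,198),(318,259)]])
a,b=[onz(M,u,.012) for u in [(258,219),(367,198)]];print('centre',(a+b)/2)
print(d_tool((h[0],h[1],.084)))
im=cv2.imread('pics/w1.png')[140:270,240:390];cv2.imwrite('pics/w1z.png',cv2.resize(im,None,fx=4,fy=4,interpolation=3))
E
```

```text
[[360.74226057 119.85346513]] [[357.65526909 157.08032915]]
head [ 0.40517869 -0.2577253   0.104     ]
dock corners [array([ 0.4473, -0.2307,  0.012 ]), array([ 0.3744, -0.2157,  0.012 ]), array([ 0.4335, -0.3007,  0.012 ]), array([ 0.3599, -0.2837,  0.012 ])]
centre [ 0.4039557  -0.25818822  0.012     ]
[ 0.48629361 -0.60028099 11.59067463]
```

View pics/w1z.png

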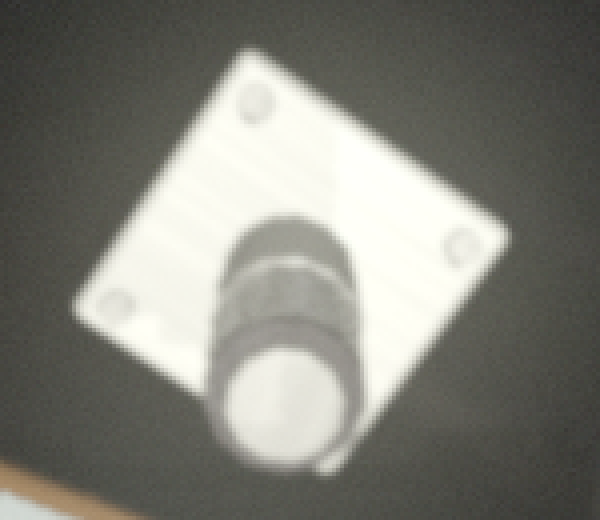

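Coupler head at wrist (311,241) → (0.4045,-0.2578), matching the dock-plate centre. Descend around it and turn to the manifold's yaw (~30.4°).

```bash
python3 -m inch '[[0,[0.4,-0.55,0],-6.7],[0,[0.4,-0.55,4],-6.7],[0,[0.4,-0.55,8],-6.7],[0,[0.4,-0.55,11],-6.7],[0,[0.4,-0.55,12.6],-6.7],[0,[0.4,-0.55,12.6],-6.7]]' 10
python3 -m inch '[[0.55,[0,0,0],0],[0.7,[0,0,0],0],[0.8,[0,0,0],0],[0.8,[0,0,0],0],[0.8,[0,0,0],0],[0.8,[0,0,0],0]]' 10
```

```text
clock: 2.65
tool_pos: [0.4037, -0.2574, 0.0719]
eef_rot: [0.966, 0.259, -0.002, -0.001]
contact_force: [-0.4, 0.2, 0.2]
opening: 0.999
clock: 3.25
tool_pos: [0.4055, -0.2566, 0.074]
eef_rot: [0.966, 0.26, 0.0, 0.0]
contact_force: [0.6, -0.5, 0.7]
opening: 0.477
```

```bash
python3 -m inch '[[1,[0,0,0],0],[1,[0,0,0],0],[1,[0,0,0],0],[1,[0,0,0],0]]' 10
python3 - <<'E'
from h import *
im=viewer.snapshot('side');cv2.imwrite('pics/s2.png',cv2.resize(im[100:220,280:440,::-1],None,fx=4,fy=4,interpolation=3))
im=viewer.snapshot('scene');cv2.imwrite('pics/c2.png',cv2.resize(im[130:300,340:540,::-1],None,fx=3,fy=3,interpolation=3))
E
```

```text
clock: 3.65
tool_pos: [0.4056, -0.2566, 0.0738]
eef_rot: [0.966, 0.26, 0.0, 0.0]
contact_force: [-0.6, -0.5, 0.7]
opening: 0.325
```

View pics/s2.png

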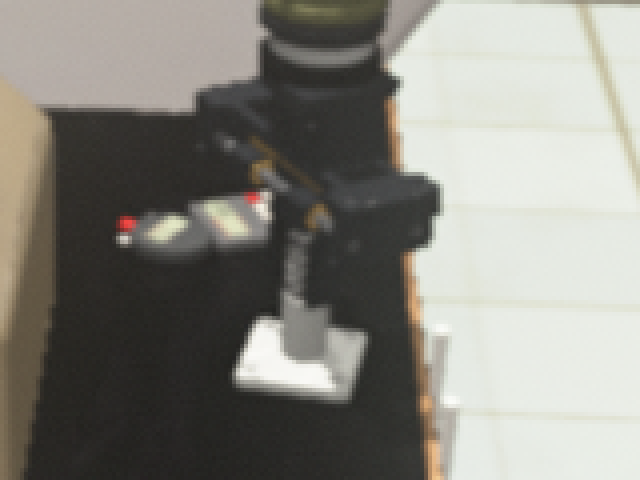

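View pics/c2.png

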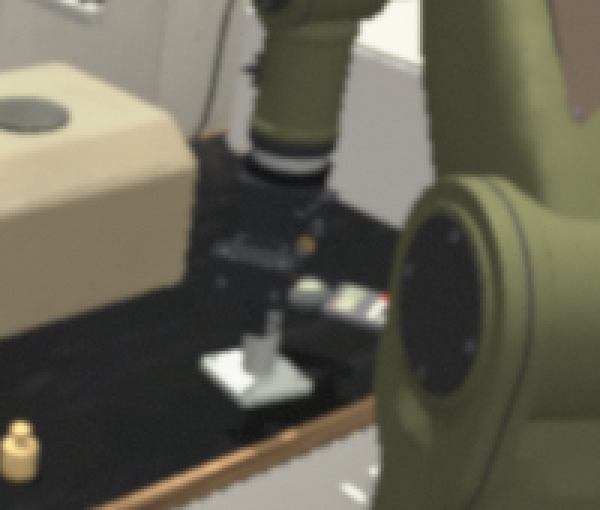

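```bash
python3 -m inch '[[1,[0,0,-1],0],[1,[0,0,-2],0],[1,[0,0,-3],0],[1,[0,0,-3.4],0],[1,[0,0,-3.4],0]]' 10
python3 -m inch '[[1,[-0.3,0,0],0],[1,[-0.6,0,0.1],0],[1,[-0.9,0,0.2],0],[1,[-1.2,0,0.3],0],[1,[-1.5,0,0.35],0],[1,[-1.8,0,0.4],0],[1,[-2.0,0,0.45],0],[1,[-2.25,0,0.5],0],[1,[-2.25,0,0.5],0]]'
python3 - <<'E'
from h import *
im=viewer.snapshot('side');cv2.imwrite('pics/s3.png',cv2.resize(im[100:220,280:440,::-1],None,fx=4,fy=4,interpolation=3))
im=viewer.snapshot('scene');cv2.imwrite('pics/c3.png',cv2.resize(im[130:300,340:540,::-1],None,fx=3,fy=3,interpolation=3))
im=viewer.snapshot('wrist');cv2.imwrite('pics/w3.png',im[:,:,::-1])
E
```

```text
clock: 4.25
tool_pos: [0.4058, -0.2568, 0.1087]
eef_rot: [0.966, 0.26, 0.001, 0.001]
contact_force: [-0.5, -1.2, -2.0]
opening: 0.324
clock: 5.15
tool_pos: [0.3857, -0.2681, 0.1027]
eef_rot: [0.966, 0.26, -0.0, 0.0]
contact_force: [1.6, 0.1, -1.3]
opening: 0.326
```

View pics/s3.png

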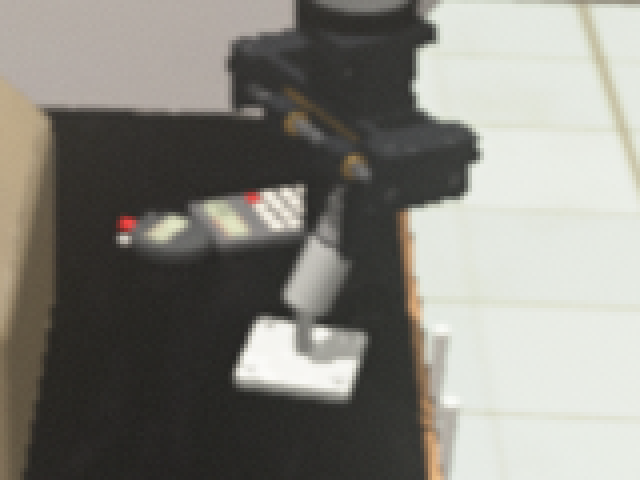

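View pics/c3.png

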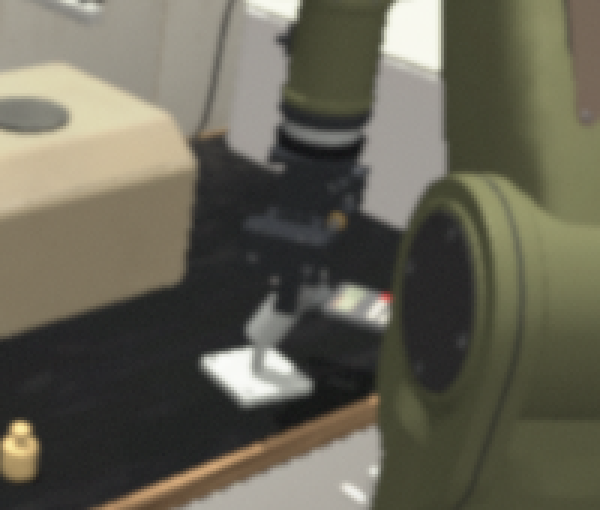

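View pics/w3.png

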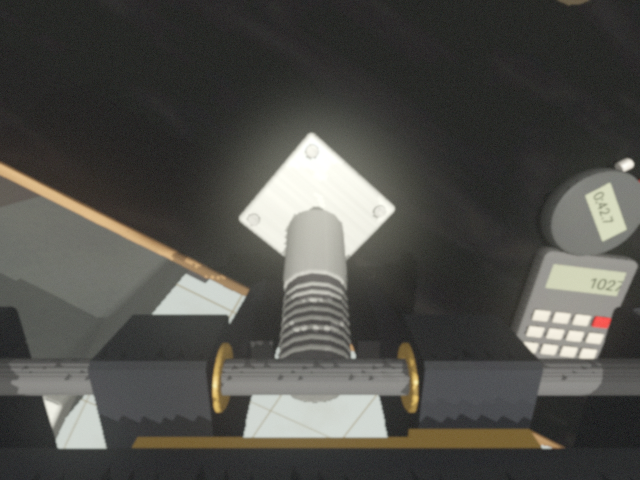

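The coupler has pivoted in the jaws towards the robot, as wanted. Tighten, then withdraw along the axis.

```bash
python3 -m inch '[[1,[0,0,0],0],[1,[0,0,0],0],[1,[-0.6,0,-1.6],0],[1,[-1.2,0,-3.2],0],[1,[-1.2,0,-5.5],0],[1,[-1.2,0,-8],0],[1,[-1.2,0,-8],0],[1,[-1.2,0,-8],0]]' 30
python3 - <<'E'
from h import *
M=P('wrist');s=r.get_state();im=viewer.snapshot('wrist');cv2.imwrite('pics/w4.png',im[:,:,::-1]);np.savez('w4',M=M,p=s['tool_pos'],q=s['eef_rot'])
Rt=R.from_quat(s['eef_rot']).as_matrix()
v=im[:,:,::-1].copy()
for th,col in((16,(0,0,255)),(19,(0,255,255)),(22,(0,255,0)),(25,(255,0,0))):
    t=np.radians(th);a=np.array([np.sin(t),0,np.cos(t)]);b=np.array([np.cos(t),0,-np.sin(t)]);G=np.array([0,0,-.005])
    ph=np.linspace(0,2*np.pi,60)[:,None]
    pts=G+.065*a+.0155*(np.cos(ph)*b+np.sin(ph)*np.array([0,1,0]))
    uv=proj('w',s['tool_pos']+pts@Rt.T,M); cv2.polylines(v,[np.int32(np.round(uv*8))],True,col,1,cv2.LINE_AA,3)
cv2.imwrite('pics/w4o.png',cv2.resize(v[150:400,220:420],None,fx=2.4*1.25,fy=2.4,interpolation=3))
im=viewer.snapshot('side');cv2.imwrite('pics/s4.png',cv2.resize(im[60:220,280:440,::-1],None,fx=4,fy=3.7,interpolation=3))
E
```

```text
clock: 6.1
tool_pos: [0.3746, -0.2737, 0.1825]
eef_rot: [0.966, 0.26, -0.001, -0.0]
contact_force: [-0.7, 0.3, -2.0]
opening: 0.323
```

View pics/w4.png

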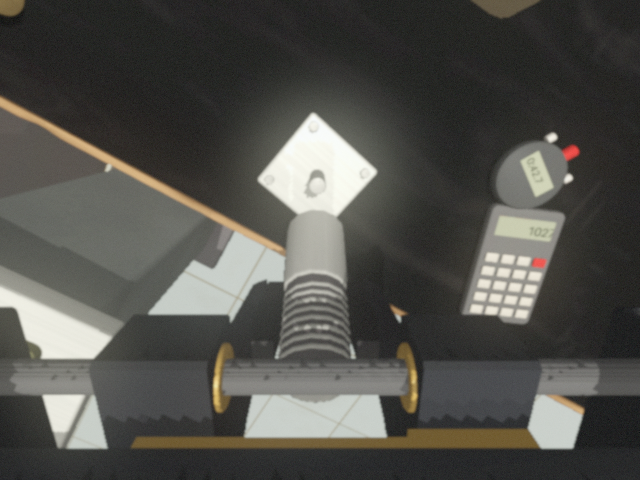

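View pics/w4o.png

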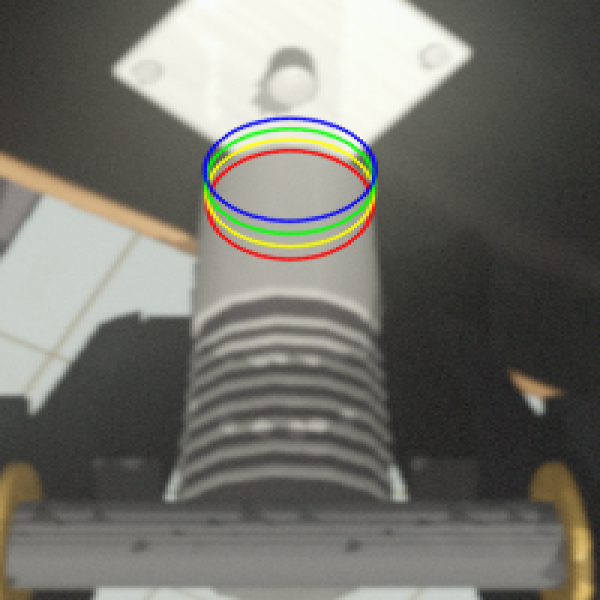

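View pics/s4.png

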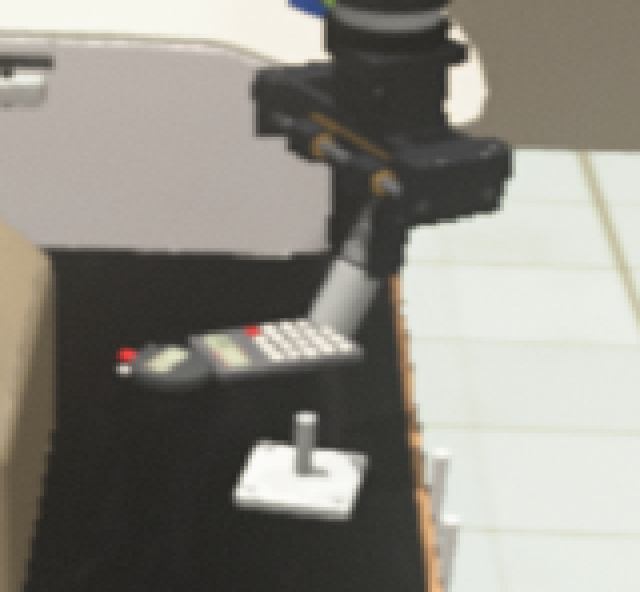

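```bash
python3 - <<'E'
from h import *
d=np.load('w4.npz');M=d['M'];Rt=R.from_quat(d['q']).as_matrix()
im=cv2.imread('pics/w4.png');g=im[195:300,316].mean(axis=1);print(g.astype(int))
def rows(th,L,x0,s=1):
    t=np.radians(th);a=np.array([np.sin(t),0,np.cos(t)]);b=np.array([np.cos(t),0,-np.sin(t)]);G=np.array([x0,0,-.005])
    pts=np.array([G+L*a+.0155*b,G+(L-.0445)*a+.0155*b,G+L*a+.0155*np.array([0,1,0]),G+L*a-.0155*np.array([0,1,0])])
    return proj('w',d['p']+pts@Rt.T,M)
for x0 in(-.0015,0,.0015):
  for L in(.061,.065,.069):
    for th in(15,18,20,22): 
        q=rows(th,L,x0);print(x0,L,th,q[0,1].round(1),q[1,1].round(1),q[2:,0].round(1))
E
```

```text
[202 213 227 231 234 234 233 232 233 234 234 234 235 233 224 204 185 181
 179 179 180 179 180 180 178 177 178 179 178 179 176 176 177 178 175 177
 176 178 176 176 177 175 175 174 177 175 175 176 174 174 175 176 174 174
 174 174 173 173 174 172 172 173 173 172 171 172 171 172 173 172 173 170
 172 175 182 191 200 191 162 124 105 100 103  99 103 113 134 162 179 176
 150 116 103 115 143 166 179 173 144 114 100 106 118 132 141]
-0.0015 0.061 15 220.3 274.0 [344.  288.4]
-0.0015 0.061 18 216.0 273.8 [344.2 288.2]
-0.0015 0.061 20 213.2 273.7 [344.4 288. ]
-0.0015 0.061 22 210.5 273.6 [344.6 287.8]
-0.0015 0.065 15 216.5 268.1 [343.5 288.9]
-0.0015 0.065 18 211.9 267.5 [343.7 288.6]
-0.0015 0.065 20 208.9 267.1 [343.9 288.4]
-0.0015 0.065 22 206.0 266.8 [344.1 288.2]
-0.0015 0.069 15 212.8 262.5 [343.  289.3]
-0.0015 0.069 18 207.9 261.4 [343.3 289. ]
-0.0015 0.069 20 204.7 260.8 [343.5 288.8]
-0.0015 0.069 22 201.6 260.2 [343.7 288.6]
0 0.061 15 217.6 270.8 [344.  288.4]
0 0.061 18 213.3 270.5 [344.3 288.1]
0 0.061 20 210.5 270.4 [344.5 287.9]
0 0.061 22 207.7 270.4 [344.7 287.7]
0 0.065 15 213.8 265.0 [343.5 288.8]
0 0.065 18 209.2 264.3 [343.8 288.5]
0 0.065 20 206.2 263.9 [344.  288.3]
0 0.065 22 203.2 263.6 [344.2 288.1]
0 0.069 15 210.2 259.4 [343.1 289.2]
0 0.069 18 205.3 258.3 [343.3 289. ]
0 0.069 20 202.0 257.6 [343.5 288.8]
0 0.069 22 198.9 257.1 [343.7 288.6]
0.0015 0.061 15 214.9 267.6 [344.1 288.3]
0.0015 0.061 18 210.5 267.3 [344.3 288. ]
0.0015 0.061 20 207.7 267.1 [344.5 287.8]
0.0015 0.061 22 204.9 267.1 [344.7 287.7]
0.0015 0.065 15 211.1 261.8 [343.6 288.7]
0.0015 0.065 18 206.5 261.1 [343.9 288.5]
0.0015 0.065 20 203.4 260.7 [344.1 288.3]
0.0015 0.065 22 200.4 260.3 [344.3 288.1]
0.0015 0.069 15 207.5 256.3 [343.1 289.2]
0.0015 0.069 18 202.6 255.1 [343.4 288.9]
0.0015 0.069 20 199.3 254.5 [343.6 288.7]
0.0015 0.069 22 196.1 253.9 [343.8 288.5]
```

```bash
python3 - <<'E'
from h import *
Ms,Mi=P('scene'),P('side')
print('stand arm tip',tri([(Ms,(372,130)),(Mi,(291,82))]),'post',tri([(Ms,(322,62)),(Mi,(174,3))]))
s=r.get_state();print(s['q'].round(2),s['tool_pos'])
u=np.array([-.3746*np.cos(np.radians(30.4)),-.3746*np.sin(np.radians(30.4)),.927])
B=np.array([.561,.3246,.149])
G=B+.06*u+.0615*u; print('view target',G-[0,0,.005])
for t in [(.375,-.274,.30),(.45,0.02,.30),(.52,.30,.30),(.46,.25,.30)]: print(t,d_tool(t).round(1))
E
```

```text
stand arm tip [ 0.56212449 -0.16303103  0.32950153] post [ 0.78830415 -0.1529357   0.47329967]
[ 0.63  0.61 -0.16  2.11  0.22  0.44 -0.74] [ 0.37440475 -0.27334823  0.18167053]
view target [0.52174364 0.30156843 0.2566305 ]
(0.375, -0.274, 0.3) [ -0.    0.1 -11.8]
(0.45, 0.02, 0.3) [ 21.2 -21.6 -11.8]
(0.52, 0.3, 0.3) [ 41.3 -42.3 -11.8]
(0.46, 0.25, 0.3) [ 33.6 -41.  -11.8]
```

```bash
python3 - <<'E'
from h import *
s=r.get_state()
for t in [(.46,.25,.28),(.47,.27,.28),(.5,.29,.27),(.44,.255,.28)]:
    X=np.array([[.561,.3246,.149],[.556,.322,.13],[.5315,.407,.08]]);print(t,proj('wrist',X-np.array(t)+s['tool_pos']).round(0).tolist())
E
python3 -m inch '[[1,[0,0,-5],0],[1,[0,0,-10],0],[1,[3,-3.1,-10],0],[1,[6,-6.2,-10],0],[1,[9.1,-9.3,-10],0],[1,[12.1,-12.4,-10],0],[1,[15.2,-15.5,-10],0],[1,[18.2,-18.6,-10],0],[1,[21.2,-21.6,-10],0],[1,[23.7,-25.5,-10],0],[1,[26.2,-29.4,-10],0],[1,[28.7,-33.3,-10],0],[1,[31.2,-37.2,-10],0],[1,[33.6,-41,-10],0],[1,[33.6,-41,-10],0],[1,[33.6,-41,-10],0],[1,[33.6,-41,-10],0]]' 30
python3 - <<'E'
from h import *
M=P('wrist');s=r.get_state();im=viewer.snapshot('wrist');cv2.imwrite('pics/w5.png',im[:,:,::-1]);np.savez('w5',M=M,p=s['tool_pos'],q=s['eef_rot'])
im=viewer.snapshot('side');cv2.imwrite('pics/s5.png',im[:,:,::-1])
for d in viewer.outline_of('wrist','sleeve_a_top'): print(d['p'],d['bbox'])
E
```

```text
(0.46, 0.25, 0.28) [[296.0, 49.0], [297.0, 62.0], [197.0, 43.0]]
(0.47, 0.27, 0.28) [[314.0, 79.0], [314.0, 90.0], [214.0, 67.0]]
(0.5, 0.29, 0.27) [[317.0, 134.0], [317.0, 141.0], [217.0, 112.0]]
(0.44, 0.255, 0.28) [[317.0, 24.0], [317.0, 40.0], [213.0, 23.0]]
clock: 7.9
tool_pos: [0.46, 0.2475, 0.2815]
eef_rot: [0.966, 0.259, -0.001, 0.001]
contact_force: [0.5, 0.3, -2.4]
opening: 0.32
0.65 [263.9, 12.3, 50.8, 50.0]
0.65 [121.7, 281.1, 45.2, 30.8]
```

View pics/w5.png

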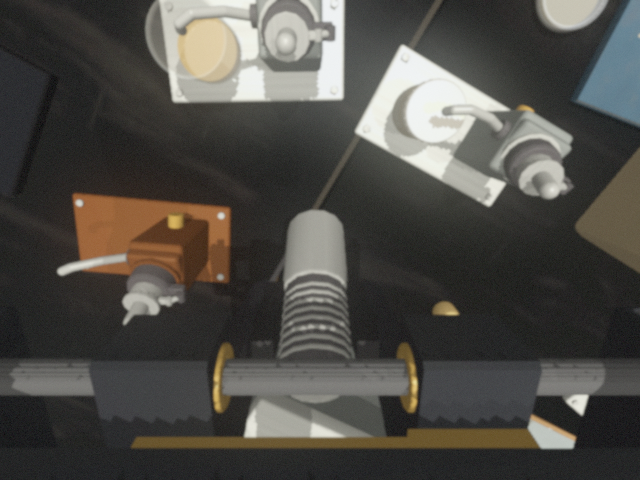

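View pics/s5.png

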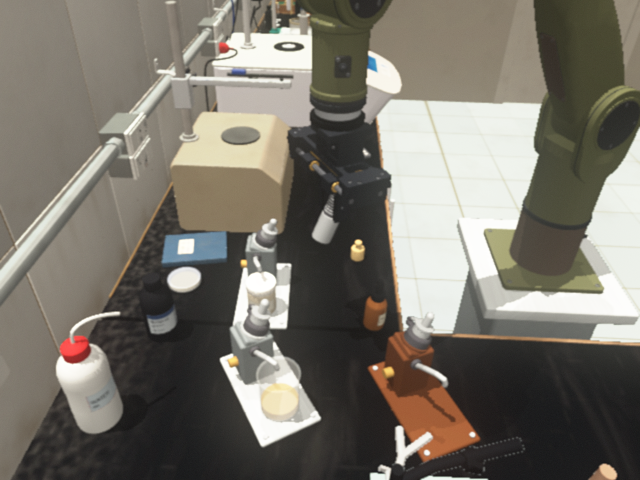

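```bash
python3 - <<'E'
from h import *
d=np.load('w5.npz');M=d['M']
b=onz(M,(287,41),.149);print('ball',b)
p,q=onz(M,(173,101.5),.008),onz(M,(343,99.5),.008);print(p,q,'len',np.linalg.norm(p-q))
v=p-q;print('yaw of x',np.degrees(np.arctan2(-v[0],v[1])))
p,q=onz(M,(173,101.5),.0),onz(M,(343,99.5),.0);print(np.linalg.norm(p-q))
Ms,Mi=P('scene'),P('side')
print(tri([(M,(287,41)),(Ms,(198.3,238.9)),(Mi,(264.6,303.3))]))
X=np.array([.561,.3246,.149]);print(proj('',X,M),proj('',X,Ms),proj('',X,Mi))
im=cv2.imread('pics/w5.png')[0:110,140:360];cv2.imwrite('pics/w5z.png',cv2.resize(im,None,fx=3.5,fy=3.5,interpolation=3))
E
```

```text
ball [0.5626627  0.32878233 0.149     ]
[0.46740606 0.42828845 0.008     ] [0.56045332 0.27092524 0.008     ] len 0.1828140350784931
yaw of x 30.59539212504902
0.18642930586505577
[0.56123828 0.32667175 0.15010432]
[[291.29589439  46.88948933]] [[198.06049201 239.50056679]] [[264.53467223 302.11785021]]
```

View pics/w5z.png

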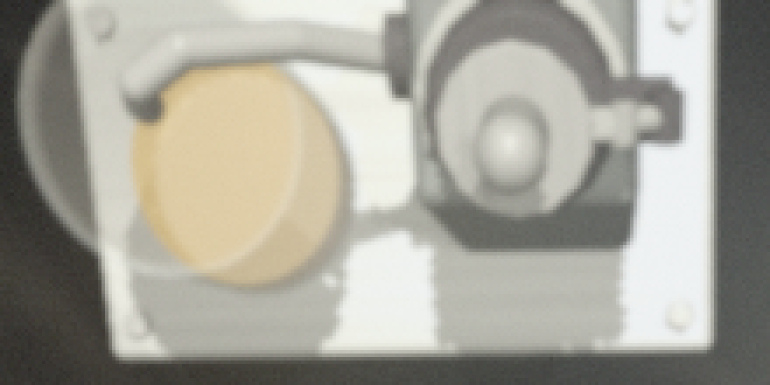

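```bash
python3 - <<'E'
from h import *
u=np.array([-.3746*np.cos(np.radians(30.5)),-.3746*np.sin(np.radians(30.5)),.927])
B=np.array([.562,.3275,.149])
for k in(.035,.02): print(k,d_tool(B+(k+.0615)*u-[0,0,.005]+[.0009,.0005,0]).round(2))
E
```

```text
0.035 [ 9.28 -1.82  4.88]
0.02 [ 9.84 -1.83  6.27]
```

```bash
python3 -m inch '[[1,[3.5,-0.7,0],0],[1,[6.5,-1.3,1],0],[1,[9.3,-1.8,2.5],0],[1,[9.3,-1.8,4],0],[1,[9.3,-1.8,4.9],0],[1,[9.3,-1.8,4.9],0],[1,[9.3,-1.8,4.9],0],[1,[9.3,-1.8,4.9],0]]' 30
cat > look.py <<'E'
import sys
from h import *
n=sys.argv[1]
M=P('wrist');s=r.get_state();im=viewer.snapshot('wrist');cv2.imwrite(f'pics/w{n}.png',im[:,:,::-1]);np.savez('w'+n,M=M,p=s['tool_pos'],q=s['eef_rot'])
cv2.imwrite(f'pics/w{n}z.png',cv2.resize(im[80:280,220:420,::-1],None,fx=3,fy=3,interpolation=3))
a=viewer.snapshot('side')[230:390,190:350,::-1];b=viewer.snapshot('scene')[190:330,130:270,::-1]
a=cv2.resize(a,(400,400),interpolation=3);b=cv2.resize(b,(400,400),interpolation=3);cv2.imwrite(f'pics/sc{n}.png',np.hstack([a,b]))
E
python3 look.py 6
```

```text
clock: 8.85
tool_pos: [0.5321, 0.3115, 0.2347]
eef_rot: [0.966, 0.26, 0.001, -0.0]
contact_force: [-0.2, -0.3, -2.4]
opening: 0.317
```

View pics/w6z.png

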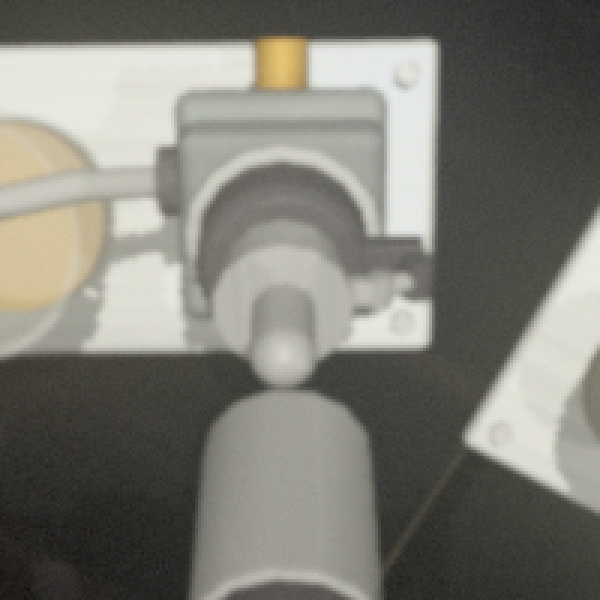

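View pics/sc6.png

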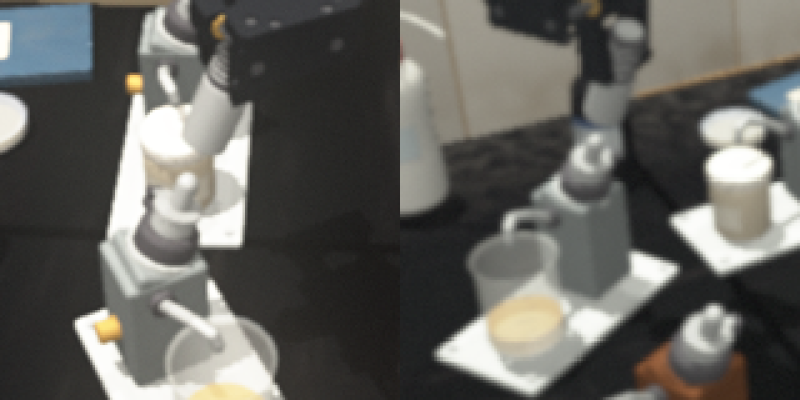

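```bash
python3 - <<'E'
from h import *
d=np.load('w6.npz');M=d['M'];Rt=R.from_quat(d['q']).as_matrix()
b=onz(M,(314.3,199.3),.149);print('ball w6',b)
d5=np.load('w5.npz')['M'];Ms,Mi=P('scene'),P('side')
print('tri all',tri([(M,(314.3,199.3)),(d5,(286.3,40.6)),(Ms,(198.3,238.9)),(Mi,(264.6,303.3))]),'tri wrist',tri([(M,(314.3,199.3)),(d5,(286.3,40.6))]))
s=r.get_state()
print('ball in tool mm',Rt.T@(b-d['p'])*1e3)
# sides of coupler near mouth in image -> lateral offset of coupler in tool y
for y0 in(-.001,0,.001):
  t=np.radians(21);a=np.array([np.sin(t),0,np.cos(t)]);G=np.array([-.001,y0,-.005])
  print(y0,proj('',d['p']+(Rt@np.array([G+.0615*a,G+.03*a]).T).T,M))
E
```

```text
ball w6 [0.55989683 0.32876591 0.149     ]
tri all [0.56072019 0.32760672 0.15068639] tri wrist [0.56147838 0.32891294 0.15490041]
ball in tool mm [32.59648706 -1.04141182 85.79433545]
-0.001 [[314.31978394 233.43651951]
 [314.27080512 275.07677393]]
0 [[316.14378727 233.43411503]
 [316.35902691 275.07410254]]
0.001 [[317.96779683 233.43171054]
 [318.44725687 275.07143114]]
```

```bash
python3 -m inch '[[1,[0,-0.1,0.5],0],[1,[0.3,-0.1,1.2],0],[1,[0.7,-0.1,2.0],0],[1,[0.7,-0.1,2.0],0],[1,[0.7,-0.1,2.0],0]]' 30
python3 look.py 7; python3 - <<'E'
import cv2
im=cv2.imread('pics/w7.png')
cv2.imwrite('pics/w7z.png',cv2.resize(im[150:260,260:370],None,fx=5,fy=5,interpolation=3))
E
```

```text
clock: 9.5
tool_pos: [0.5373, 0.316, 0.2131]
eef_rot: [0.966, 0.26, -0.0, 0.0]
contact_force: [-0.8, -0.2, -1.1]
opening: 0.319
```

View pics/w7z.png

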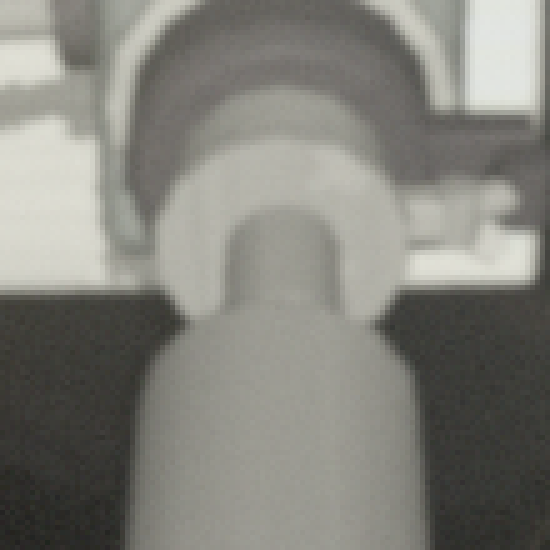

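View pics/sc7.png

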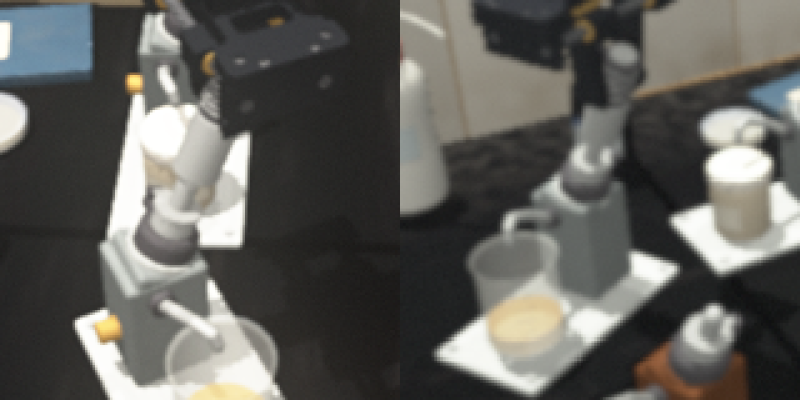

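```bash
python3 - <<'E'
import cv2
im=cv2.imread('pics/sc7.png')
cv2.imwrite('pics/sc7z.png',cv2.resize(im[60:260,100:260],None,fx=3.5,fy=3,interpolation=3))
E
python3 -m inch '[[1,[0.1,0,0.3],0],[1,[0.25,0,0.6],0],[1,[0.35,0,0.9],0],[1,[0.35,0,0.9],0],[1,[0.35,0,0.9],0]]' 30
python3 look.py 8
```

```text
clock: 10.15
tool_pos: [0.5404, 0.3178, 0.2045]
eef_rot: [0.966, 0.26, -0.0, 0.0]
contact_force: [-0.1, 0.3, -2.3]
opening: 0.32
```

View pics/sc7z.png

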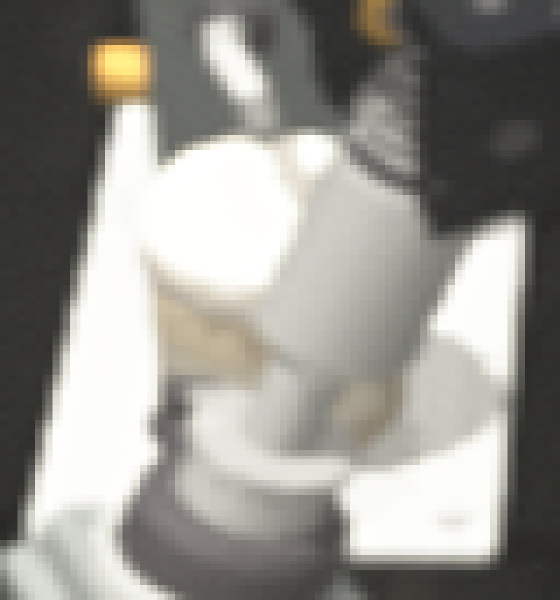

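View pics/sc8.png

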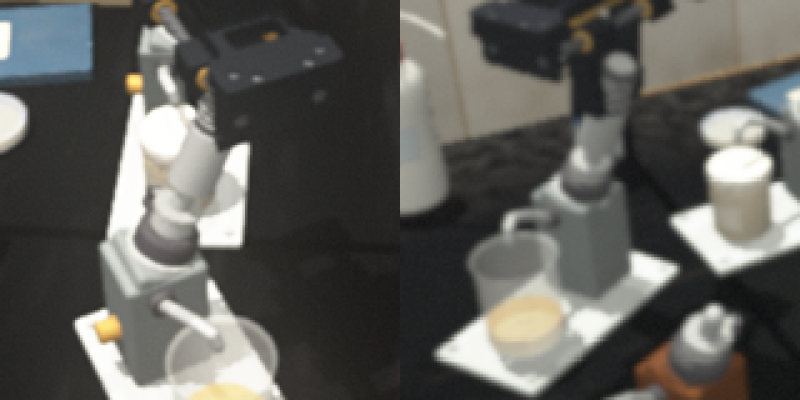

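View pics/w8z.png

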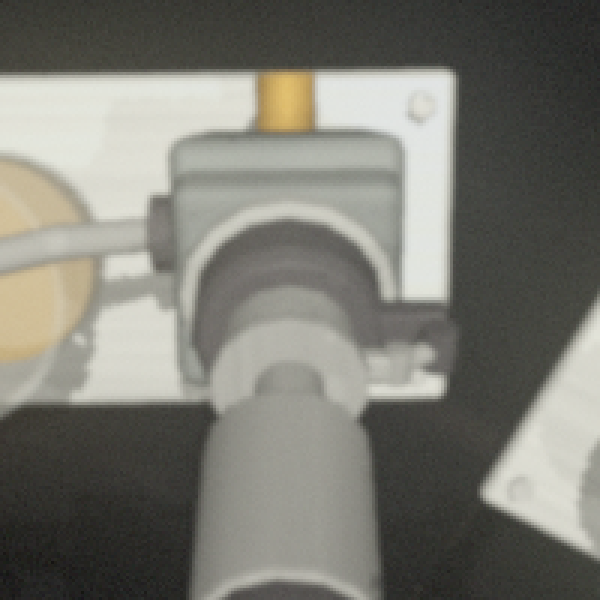

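```bash
python3 -m inch '[[1,[0.1,0,0.25],0],[1,[0.2,0,0.5],0],[1,[0.3,0,0.75],0],[1,[0.4,0,1.0],0],[1,[0.4,0,1.0],0],[1,[0.4,0,1.0],0]]' 30
python3 look.py 9
```

```text
clock: 10.9
tool_pos: [0.544, 0.3198, 0.1946]
eef_rot: [0.966, 0.26, 0.0, 0.0]
contact_force: [0.6, -0.1, -3.0]
opening: 0.315
```

View pics/sc9.png

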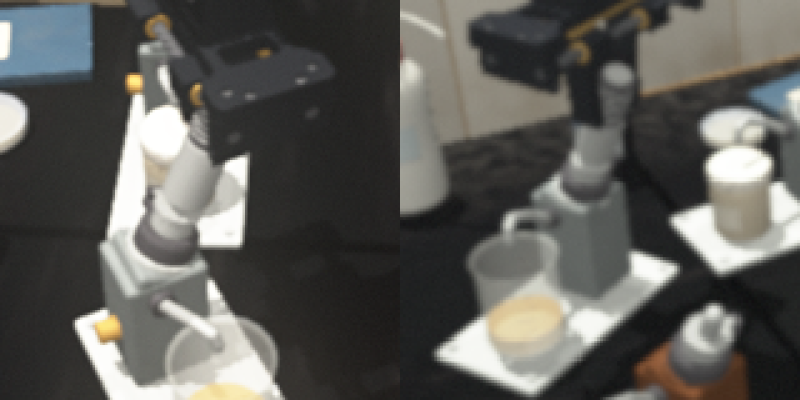

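View pics/w9z.png

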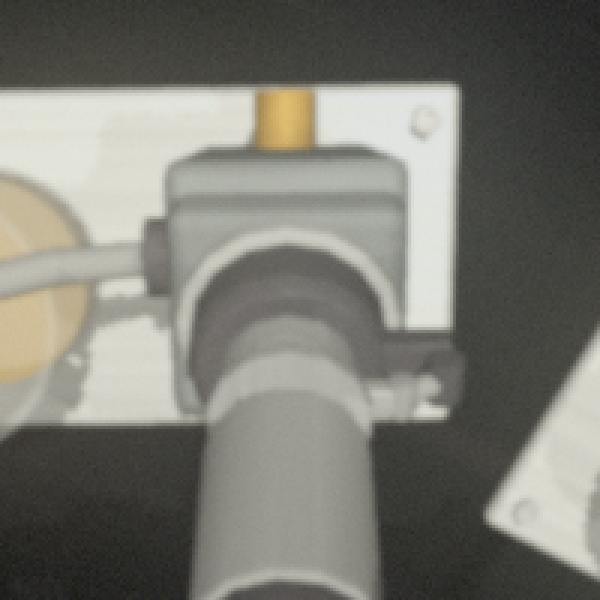

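Inserted with no force. Continue.

```bash
python3 -m inch '[[1,[0.1,0,0.25],0],[1,[0.2,0,0.5],0],[1,[0.3,0,0.75],0],[1,[0.3,0,0.75],0],[1,[0.3,0,0.75],0]]' 30
python3 look.py 10
```

```text
clock: 11.55
tool_pos: [0.5467, 0.3215, 0.1879]
eef_rot: [0.966, 0.26, 0.0, -0.0]
contact_force: [-0.8, -0.6, 5.0]
opening: 0.318
```

View pics/sc10.png

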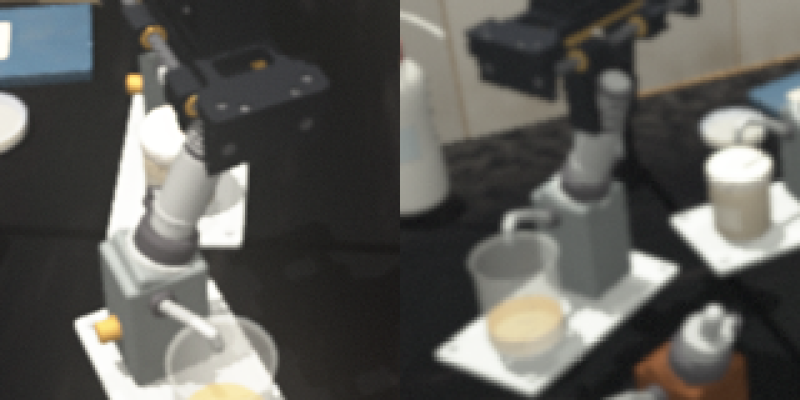

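View pics/w10z.png

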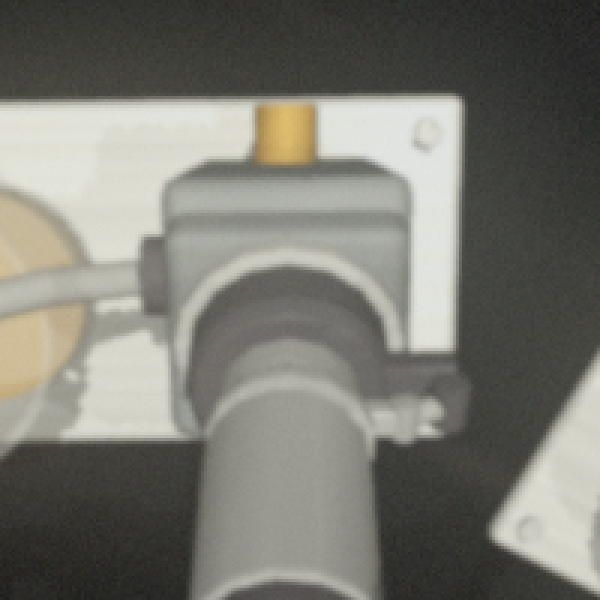

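```bash
python3 -m inch '[[1,[0,0,0],0],[1,[0,0,0],0],[1,[0.1,0,0.2],0],[1,[0.15,0,0.37],0],[1,[0.15,0,0.37],0]]' 45
python3 -m inch '[[1,[0.1,0,0.2],0],[1,[0.15,0,0.37],0],[1,[0.15,0,0.37],0]]' 45
python3 -m inch '[[1,[0.1,0,0.2],0],[1,[0.11,0,0.28],0],[1,[0.11,0,0.28],0]]' 45
python3 look.py 11
```

```text
clock: 12.2
tool_pos: [0.5481, 0.3223, 0.1842]
eef_rot: [0.966, 0.26, 0.001, -0.0]
contact_force: [-1.1, -1.7, 6.4]
opening: 0.314
clock: 12.5
tool_pos: [0.5495, 0.323, 0.1801]
eef_rot: [0.966, 0.26, 0.001, -0.0]
contact_force: [0.1, -0.2, 3.3]
opening: 0.319
clock: 12.8
tool_pos: [0.5505, 0.3236, 0.178]
eef_rot: [0.966, 0.26, 0.001, -0.0]
contact_force: [-1.7, -1.2, 8.4]
opening: 0.317
```

View pics/sc11.png

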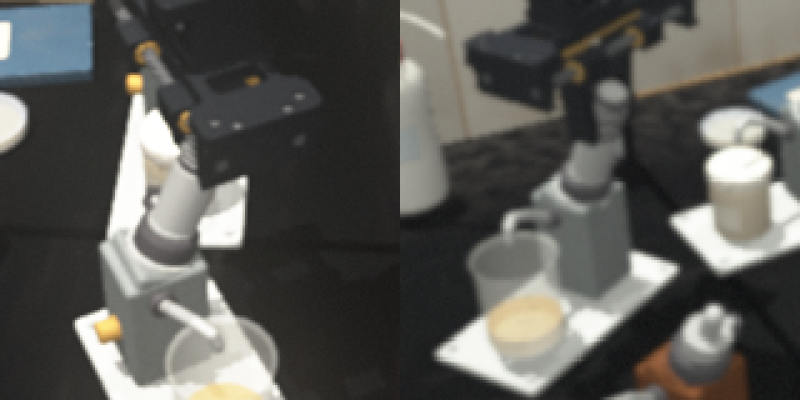

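View pics/w11z.png

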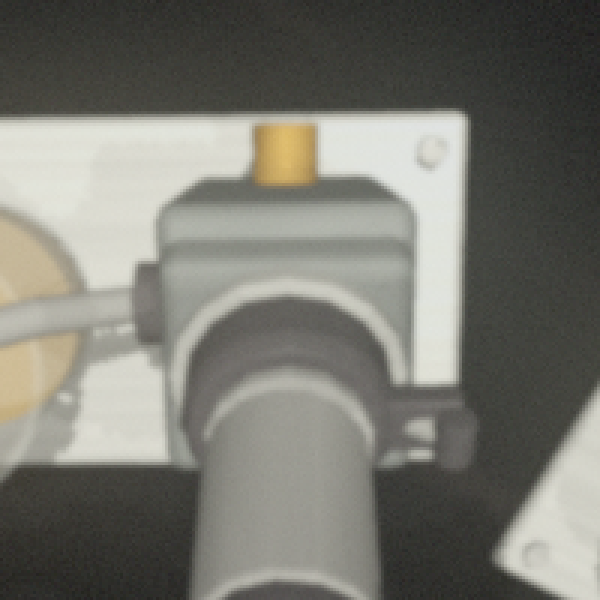

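```bash
python3 -m inch '[[1,[0.03,0,0.08],0],[1,[0.03,0,0.08],0],[1,[0.03,0,0.08],0]]' 45
python3 -m inch '[[1,[0.03,0,0.07],0],[1,[0.03,0,0.07],0],[1,[0.03,0,0.07],0]]' 45
```

```text
clock: 13.25
tool_pos: [0.5506, 0.3236, 0.1779]
eef_rot: [0.966, 0.26, 0.001, -0.0]
contact_force: [-1.4, -2.1, 12.5]
opening: 0.323
clock: 13.55
tool_pos: [0.5507, 0.3237, 0.1778]
eef_rot: [0.966, 0.26, 0.001, 0.0]
contact_force: [-3.6, -3.3, 17.0]
opening: 0.317
```

```bash
python3 -m inch '[[1,[-0.02,0,-0.05],0],[1,[-0.02,0,-0.05],0],[1,[-0.02,0,-0.05],0],[1,[-0.02,0,-0.05],0],[1,[-0.02,0,-0.05],0]]' 45
python3 look.py 12
python3 - <<'E'
from h import *
print(r.get_state()['contact_force'],r.get_state()['tool_pos'],r.get_state()['opening'])
cv2.imwrite('pics/side12.png',viewer.snapshot('side')[:,:,::-1])
im=cv2.imread('pics/w12.png');a=cv2.resize(im[170:260,250:380],None,fx=4.5,fy=4.5,interpolation=3);cv2.imwrite('pics/w12z.png',a)
E
```

```text
clock: 14.05
tool_pos: [0.5507, 0.3236, 0.1778]
eef_rot: [0.966, 0.26, 0.001, 0.0]
contact_force: [-2.6, -2.3, 14.6]
opening: 0.314
[-2.2202028  -2.71349729 13.45822414] [0.55065778 0.3236648  0.17785866] 0.3178334600418217
```

View pics/w12z.png

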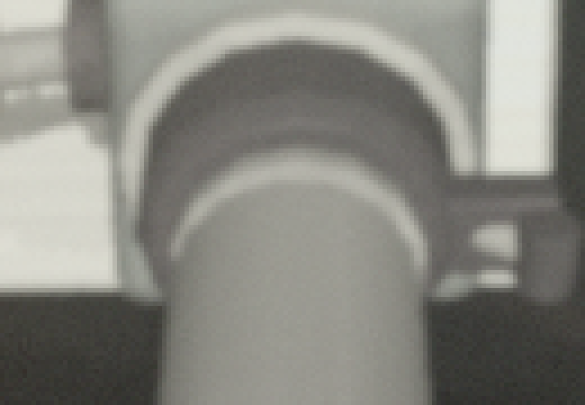

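View pics/side12.png

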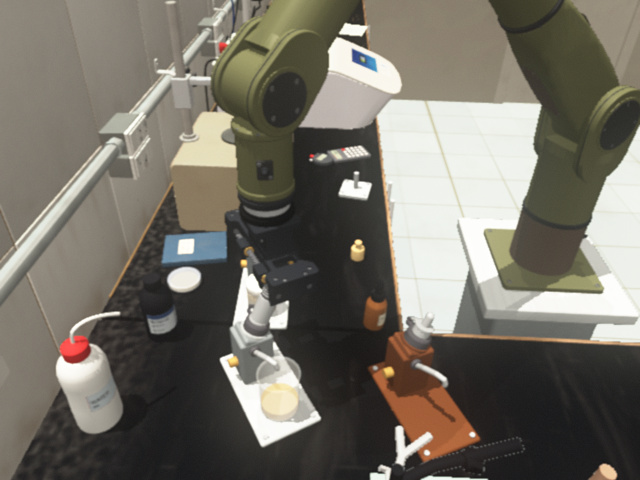

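The sleeve ring in the wrist picture (300,165) sits down in its collar with the coupler face evenly on it. In the side view, the beaker (279,390), the dropper bottle (376,307) and the jar's plate are unmoved. Handing in.

```bash
python3 -c "
from plant import r
print(r.finish_job()); s=r.get_state(); print(s['clock'],s['contact_force'],s['opening'])"
```

```text
the job is handed in; nothing more can be done
None
the job is handed in; nothing more can be done
```

The coupler is pressed fully home on the left manifold, the one with the open beaker under its spout. I handed the job in at about 14 s, with the arm still gripping it (45 N set) and pushing it down.

**How it went:** The moves can't tilt the tool. I half-lifted the coupler and swung it against the parking peg, so it pivoted in the jaws to about 21°. I then lifted it clear and slid it along the nipple axis; the post entered with no noticeable force.

**Last checks:**
- **Snap and stop:** the vertical force reading rose to about 6 N, fell to about 3 N as the sleeve snapped, then rose again. The tool stopped advancing at z = 0.178 while the reading climbed to 17 N, which is the hard stop.
- **Final push:** I eased off to a reading of about 13–14 N, roughly 16 N allowing for the offset from the coupler's weight.
- **Sleeve:** the wrist picture shows it down in its collar with the coupler face evenly on it.
- **Other items:** the side picture shows the beaker and the dropper bottle unmoved. The arm partly hides the jar there; I never went near it or its manifold.

**Caveats:**
- My estimates of the nipple's position disagreed by 1–3 mm between pictures, and the coupler tilt is only good to a degree or two. The clearance took this up.
- The sleeve's travel is inferred from force and tool motion, not read directly.

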